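# Sweep loose caps into the scoop tray

## Task

Clear the three loose screw caps off the bench: with the fingertips, sweep each one across the bench top and through the open side of the steel scoop tray until it lies wholly on the tray's flat floor, past the sloping lip. Only push them along the surface, gently and at a steady pace: do not pick up, carry or flick any cap. Leave the two vials standing where they are.

Things in the scene. Friction and masses are not known exactly. Their poses are not given: they have to be found in the camera images.
- scoop_tray: Stainless scoop tray screwed to the bench (cannot move). Origin on the bench under its middle; +x points from the open side to the back wall, y along the open side, z up. Inside it is 240 mm wide (y -120 to 120 mm). Side and back walls 2.5 mm thick, 36 mm high with a rolled rim; the last 17 mm of the side walls at the mouth only 16 mm high.
- tray_mouth (a point): Middle of the tray's open side, at bench height: x = -75 mm, y = 0 in the tray's frame; same axes. From this line a lip, flush with the bench, slopes up gently over 30 mm (tray x = -75 to -45 mm) to the flat floor.
- tray_floor (a point): Centre of the tray's flat floor, on its top face, 2.5 mm above the bench; same axes. The floor runs from tray x = -45 mm to the back wall's inner face at +70 mm. Two screw tabs stick out 27 mm behind the back wall, outside.
- tall_cap_center (a point): Centre of the tall plain off-white cap, an open cup 34 mm in diameter and 30 mm high, 16 to 28 g, standing on its closed end loose on the bench; the point lies on its axis 15 mm above its underside; z along its axis.
- wide_cap_center (a point): Centre of the wide plain off-white cap, an open cup 40 mm in diameter and 26 mm high, 16 to 28 g, standing on its closed end loose on the bench; the point lies on its axis 13 mm above its underside; z along its axis.
- small_cap_center (a point): Centre of the small ribbed cap, an open cup 27 mm in diameter and 20 mm high, 16 to 28 g, standing on its closed end loose on the bench; the point lies on its axis 10 mm above its underside; z along its axis.
- tall_cap: The tall off-white cap; origin at the centre of its underside.
- wide_cap: The wide off-white cap; origin at the centre of its underside.
- small_cap: The small ribbed cap; origin at the centre of its underside.
- vial_back: Capped glass vial, 27 mm in diameter and 64 mm high, standing loose on the bench on the far side of the caps from the tray; leave alone. Origin at the centre of its underside, z up.
- vial_side: Capped glass vial, 27 mm in diameter and 64 mm high, standing loose on the bench beyond the caps as seen from the robot, not in the way to the tray; leave alone. Origin at the centre of its underside, z up.

How it is judged:
At the end, for the whole second after the job is handed in: All three caps lie at rest inside the tray: each cap's centre is between the side walls and the back wall, more than 12 mm past the top of the sloping lip (x > -33 mm in the tray's frame), and less than 30 mm above the bench; both vials stand upright within 12 mm of where they were (x of tall_cap_center in the frame of scoop_tray between -0.033 and 0.07 m and y of tall_cap_center in the frame of scoop_tray between -0.12 and 0.12 m and height (world z) of each of tall_cap_center, wide_cap_center, small_cap_center below 0.03 m and linear speed of each of tall_cap, wide_cap, small_cap below 0.02 m/s and x of wide_cap_center in the frame of scoop_tray between -0.033 and 0.07 m and y of wide_cap_center in the frame of scoop_tray between -0.12 and 0.12 m and x of small_cap_center in the frame of scoop_tray between -0.033 and 0.07 m and y of small_cap_center in the frame of scoop_tray between -0.12 and 0.12 m and distance of each of vial_back, vial_side from where it was at the start of the episode below 0.012 m and angle between each of vial_back, vial_side's own z axis and vertical below 0.2 rad); the robot touches nothing.
It fails at once if a cap is picked up or carried (its centre rises over 30 mm above the bench) (height (world z) of any of tall_cap_center, wide_cap_center, small_cap_center above 0.03 m).
It fails at once if a cap is flicked (moves faster than 0.5 m/s) (linear speed of any of tall_cap, wide_cap, small_cap above 0.5 m/s).
It fails at once if a cap is pushed with more than 25 N (contact force between the fingers and tall_cap above 25 N or contact force between the fingers and wide_cap above 25 N or contact force between the fingers and small_cap above 25 N).
It fails at once if a vial is knocked over or shifted by more than 12 mm (distance of any of vial_back, vial_side from where it was at the start of the episode above 0.012 m or angle between any of vial_back, vial_side's own z axis and vertical above 0.2 rad).
It also fails if it takes over 58 s, if anything falls off the work surface, if the arm or the gripper's body presses on something with over 40 N, if the wrist force passes 120 N, or if a joint passes its speed limit or range.

## Robot

A 6-joint arm with a two-finger parallel gripper is mounted at the origin on a cart in front of the work surface, level with it; the furniture and walls round the work are solid. World frame = base frame: x ahead of the robot, y to its left, z up, the work surface at z = 0. Lengths are in m, angles in rad, forces in N, time in s.
With the tool pointing down it reaches from about 0.425 to 0.925 m from the base axis. Payload 12.5 kg.
Tool frame: the origin (TCP) lies midway between the tips of the shut fingers; the grasp point (between the pads) lies 19 mm behind it (arm.grip_point_offset is the distance from the TCP to the grasp point, in m); z points along the fingers, y is the line along which they close (so a half turn about z gives the same grasp; the last joint's range is limited). The gripper opens to 85 mm and grips with 20 to 120 N. Pads are 22 mm wide; open, the fingers measure 114 mm over their backs; the gripper's body (76 mm by 85 mm) begins 54 mm behind the grasp point. The pads swing forward as they close: fully open they stand 13 mm farther back than shut.
Start: joints at [-1.365, 0.491, 1.559, -0, 1.092, -0.106], TCP at [0.192, -0.595, 0.231] pointing down, gripper open.
Joint ranges: [-3.1, 3.1], [-0.84, 2.19], [0.05, 2.79], [-1.13, 4.28], [0.06, 2.93], [-2.69, 2.69]. Speed limits (rad/s): [2.22, 2.22, 2.79, 3.14, 3.14, 3.14].

## Interface

Orientations are given as a unit quaternion [w, x, y, z].
In Python, from station import arm, eyes gives the robot as it stands.
- The arm moves only by the shell command python3 -m creep 'ROWS' [OPENING] [FORCE]. ROWS is JSON, a list of rows, each a list of 4 numbers: the shift along the tool's x, y, z in cm, then the turn about the tool's z in rad. In form: [[dx, dy, dz, roll], ...]. A call has 1 to 12 rows; each row is the pose to reach, as a shift and turn from the pose commanded when the call began, along the tool's axes at that moment; what a row does not reach only later rows make up. A row lasts 1/8 s, in which the tool goes at most 62.5 mm and 10.7 degrees, less where a joint would pass 70% of its speed; a pose out of reach is approached as far as the arm can. A call with a gripper value outside its range is refused whole. OPENING is the opening in per cent of the stroke, from 0 (shut) to 100 (fully open), set as the call begins (- or left out, the last holds). The fingers move at their own pace and stop on an object; FORCE is the grip in N (left out, the last holds). Time passes only in rows, so rows that repeat a pose let the fingers close. It gives the time, the measured TCP pose, the force, the opening and the grip force at its end, in the units of the state.
- arm.read_state(): the state, without advancing time (a new reading comes with each control period).
- eyes.grab_frame(name): name is "side" or "top" or "wrist"; returns the picture (480x640x3 uint8, blue, green, red); there is no depth.
- eyes.camera_params(name): a dict with "mtx" (3x3 intrinsics, pixels), "dist_coeffs" ([k1, k2, p1, p2, k3] as OpenCV has them; the pictures are not rectified), "extrinsics" (4x4, takes a point from world to camera coordinates); the wrist camera has in their place "T_tool_cam" (4x4, takes a point from camera to tool coordinates, whose origin is the TCP and whose axes are the flange's). Camera axes: x right, y up, looking along -z (the intrinsics and any distortion apply to the point x, -y, -z); pixel columns grow to the right and rows downward; lengths in m; the calibration is good to about 2 mm. A picture is of the moment at which its call begins: read the wrist's pose just before it. camera_params takes no time and is no camera call.
- arm.job_done(): hands the job in; it is judged then, once.
The state is a dict: "time_s": time; "joints": joint angles; "joint_vel": joint speeds; "joint_efforts": joint torques, N m; "eef_pos": TCP position; "eef_rot": TCP orientation; "contact_force": force on the tool from outside, world axes, zero at the start; "wrist_torque": the same for the moment, N m; "gripper_width": finger opening in m; "grip_force": force on a finger pad.
Only numpy, scipy, OpenCV 4.12 (cv2) and the standard library are available. Lean on these libraries where they do the work, as an engineer would, in place of code of your own. Each camera call takes 0.05 s, during which the arm holds its last target. There are 200 camera calls.

## Working session

There is one attempt and no reset: what is moved stays moved. The work goes in short steps, Python scripts to look and compute and a shell command to move; the robot and the scene stay as the last step left them, time stands still between calls to the robot, and variables do not carry over. Pictures are saved under pics/ and viewed, at most 10 in all, crops included, and the job is handed in when it is done.

```bash
mkdir -p pics; cat > h.py <<'E'
import numpy as np, cv2
from station import arm, eyes
def ray(name,uv,P=None):
    p=P or eyes.camera_params(name); E=np.array(p["extrinsics"])
    u=cv2.undistortPoints(np.array([[uv]],float),np.array(p["mtx"]),np.array(p["dist_coeffs"]))[0,0]
    d=E[:3,:3].T@np.array([u[0],-u[1],-1]); c=-E[:3,:3].T@E[:3,3]
    return c,d/np.linalg.norm(d)
def plane(name,uv,z):
    c,d=ray(name,uv); return c+d*(z-c[2])/d[2]
def tri(uvs):
    A=np.zeros((3,3));b=np.zeros(3)
    for n,uv in uvs:
        c,d=ray(n,uv);M=np.eye(3)-np.outer(d,d);A+=M;b+=M@c
    return np.linalg.solve(A,b)
def proj(name,X):
    p=eyes.camera_params(name);E=np.array(p["extrinsics"]);q=E[:3,:3]@np.array(X)+E[:3,3]
    q=q*[1,-1,-1]
    return cv2.projectPoints(q[None],np.zeros(3),np.zeros(3),np.array(p["mtx"]),np.array(p["dist_coeffs"]))[0].ravel()
E
python3 - <<'E'
from h import *
for n in("top","side"):
    cv2.imwrite(f"pics/{n}0.png",eyes.grab_frame(n)); print(n,ray(n,(320,240)))
s=arm.read_state();print(s["time_s"],s["eef_pos"],s["eef_rot"])
E
```

```text
top (array([0.40360727, 0.24202964, 0.88031868]), array([ 0.1675028 , -0.03672071, -0.9851875 ]))
side (array([0.32929598, 0.67329302, 0.85493676]), array([ 0.23635429, -0.45048663, -0.86092883]))
0.1 [ 0.19170964 -0.59463162  0.23075394] [-5.43093742e-04  9.87872251e-01  1.55267897e-01 -3.01559008e-05]
```

View pics/top0.png

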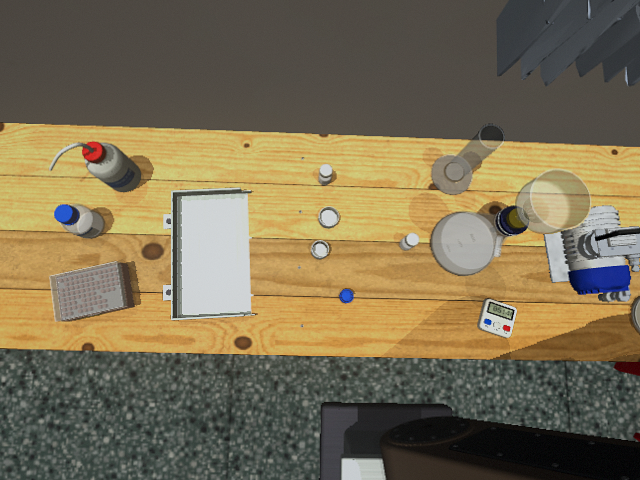

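View pics/side0.png

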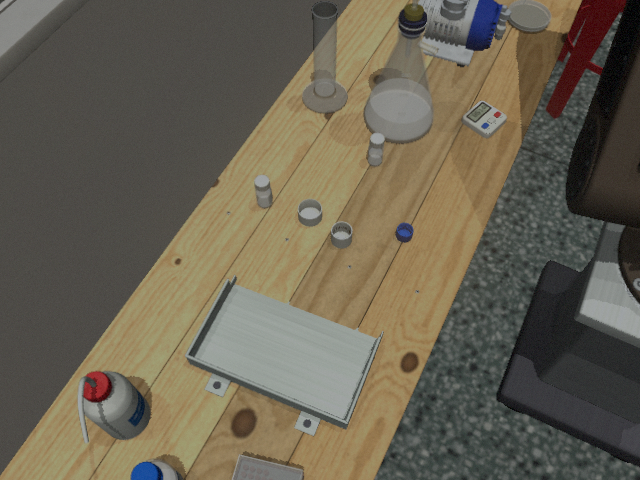

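The top view shows the tray (about 172–252, 190–318), the wide cap at (328,217), the tall cap at (320,249) and the blue small cap at (346,296). The vials are at (325,175) and (410,242). The side view has the caps at (310,212), (342,235) and (404,232). I'll enlarge both views next.

```bash
python3 - <<'E'
from h import *
a=cv2.imread("pics/top0.png")[155:335,155:435]
b=cv2.imread("pics/side0.png")[125:425,180:420]
a=cv2.resize(a,None,fx=2.8,fy=2.8,interpolation=cv2.INTER_CUBIC);cv2.imwrite("pics/topc.png",a)
b=cv2.resize(b,None,fx=2,fy=2,interpolation=cv2.INTER_CUBIC);cv2.imwrite("pics/sidec.png",b)
E
```

```text
(no output)
```

View pics/topc.png

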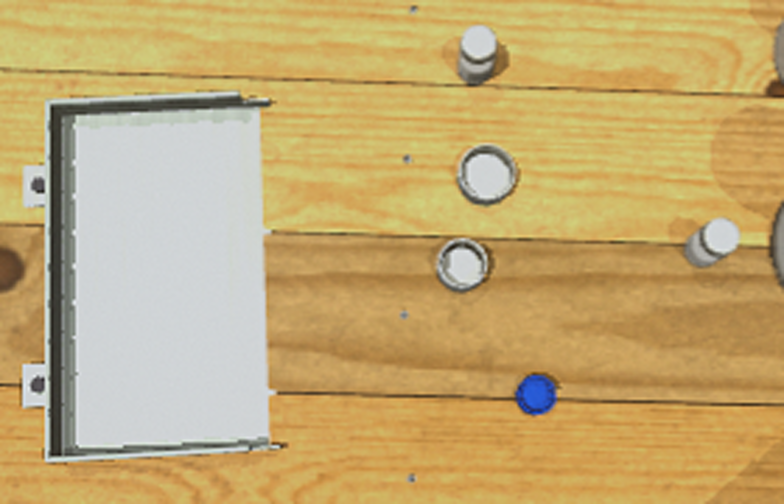

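View pics/sidec.png

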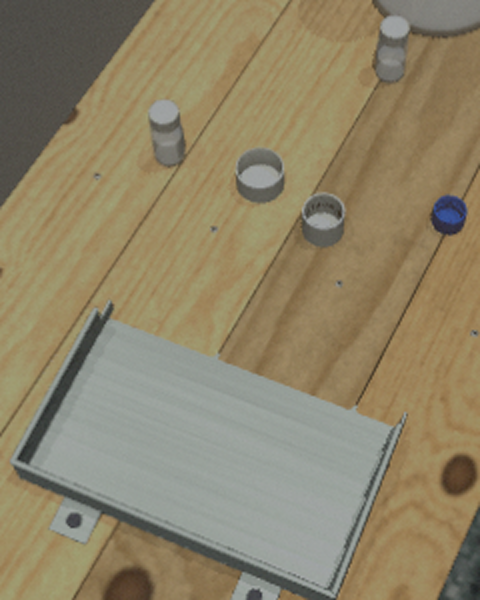

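The crops show these rim centres:

| Cap | Top crop | Side crop |
|---|---|---|
| Wide | (487,174) | (260,169) |
| Tall | (462,264) | (323,213) |
| Blue | (537,394) | (449,210) |

The mouth wall ends are at (270,102) and (285,446) in the top crop. I'll triangulate from these.

```bash
python3 - <<'E'
from h import *
np.set_printoptions(precision=4,suppress=True)
T=lambda u:("top",(u[0]/2.8+155-.3,u[1]/2.8+155-.3)); S=lambda u:("side",(u[0]/2+180-.25,u[1]/2+125-.25))
D=dict(wide=((487,174),(260,170)),tall=((462.5,264),(323,213)),small=((537,394),(449,210)),vside=((478,40),(165,110)),vback=((720,237),(394,26)),
 backL=((47,101),(17,465)),backR=((47,460),(333,597)))
for k,(t,s) in D.items():
    X=tri([T(t),S(s)]); print(k,X,[np.round(proj(n,X)-uv,1) for n,uv in(T(t),S(s))])
for u in((272,102),(285,446)): print("tip16",plane(*T(u),.016))
for u in((261,110),(270,440)): print("mouth",plane(*T(u),0))
for u in((216,357),(357,409)): print("mouth side",plane(*S(u),0))
b=[tri([T(D[k][0]),S(D[k][1])])[:2] for k in("backL","backR")]
y=b[0]-b[1]; 
print("len",np.linalg.norm(y),np.degrees(np.arctan2(y[1],y[0])))
s=arm.read_state()
from scipy.spatial.transform import Rotation as R
q=s["eef_rot"];print(R.from_quat(np.roll(q,-1)).as_matrix())
E
```

```text
wide [0.5973 0.1945 0.0231] [array([-0.1, -0.7]), array([0.8, 0.3])]
tall [0.5325 0.2103 0.0271] [array([-0.1, -0.7]), array([0.8, 0.3])]
small [0.4456 0.1569 0.0184] [array([-0.1, -0.7]), array([0.8, 0.2])]
vside [0.6779 0.2048 0.0694] [array([0. , 0.1]), array([-0.1, -0. ])]
vback [0.55   0.0413 0.0671] [array([-0.1, -0.9]), array([0.9, 0.3])]
backL [0.6331 0.4989 0.0361] [array([0.1, 0.7]), array([-0.9, -0.4])]
backR [0.3932 0.4796 0.0357] [array([-0.1, -0.7]), array([0.9, 0.3])]
tip16 [0.6447 0.3475 0.016 ]
tip16 [0.405  0.3265 0.016 ]
mouth [0.6429 0.3571 0.    ]
mouth [0.4089 0.3386 0.    ]
mouth side [0.5567 0.3485 0.    ]
mouth side [0.4422 0.338  0.    ]
len 0.2406027965916578 4.617723949296806
[[ 0.9518  0.3068 -0.0002]
 [ 0.3068 -0.9518  0.0011]
 [ 0.0001 -0.0011 -1.    ]]
```

Heights and sizes agree with the text to about 2–3 mm, apart from the vial tops, which come out 3–5 mm high. The tray axis is tilted 4.6°. Before moving across, I'll check the tall obstacles on the way.

```bash
python3 - <<'E'
from h import *
np.set_printoptions(precision=3,suppress=True)
for k,t,s in(("flask",(514,219),(413,12)),("cyl",(490,133),(324,8)),("flaskbase",(463,243),(400,112))): print(k,tri([("top",t),("side",s)]))
for u in((497,318),(600,250),(555,200),(463,275),(495,243)): print(plane("top",u,0.0),plane("top",u,.08))
s=arm.read_state();M=np.array([[ 0.9518,0.3068],[0.3068,-0.9518]])
for g in((.36,-.45),(.45,-.3),(.44,-.1),(.4446,.105)): print(g,M.T@(np.array(g)-s["eef_pos"][:2])*100)
E
```

```text
flask [ 0.553 -0.069  0.244]
cyl [ 0.7   -0.054  0.21 ]
flaskbase [ 0.553 -0.073  0.018]
[ 0.408 -0.143  0.   ] [ 0.408 -0.108  0.08 ]
[ 0.55  -0.365  0.   ] [ 0.537 -0.31   0.08 ]
[ 0.653 -0.278  0.   ] [ 0.63  -0.231  0.08 ]
[ 0.491 -0.078  0.   ] [ 0.483 -0.049  0.08 ]
[ 0.558 -0.146  0.   ] [ 0.544 -0.111  0.08 ]
(0.36, -0.45) [20.455 -8.603]
(0.45, -0.3) [ 33.623 -20.119]
(0.44, -0.1) [ 38.808 -39.461]
(0.4446, 0.105) [ 45.535 -58.832]
```

```bash
python3 -m creep '[[0,0,-6,0],[2,-1,-12,0],[6,-3,-13,-0.15],[11,-5,-13,-0.3],[16,-7,-13,-0.45],[20.5,-9,-13,-0.6],[24,-12,-13,-0.75],[27,-15,-13,-0.9],[30,-18,-13,-1.05],[33.6,-20,-13,-1.2],[35,-25,-13,-1.259],[36,-30,-13,-1.259]]' 20 20
```

```text
time_s: 1.6
eef_pos: [0.4423, -0.1973, 0.3607]
eef_rot: [-0.0, 0.707, 0.707, -0.0]
contact_force: [1.5, 0.9, 0.0]
gripper_width: 0.017
grip_force: 0.0
```

```bash
python3 -m creep '[[6,0.2,0,0],[12,0.3,0,0],[18,0.3,0,0],[24,0.3,2,0],[29,0.3,6,0],[30,0.3,12,0],[30,0.3,18,0],[30,0.3,24,0],[30,0.3,29,0],[30,0.3,32,0],[30,0.3,33,0],[30,0.3,33,0]]'
python3 - <<'E'
from h import *
cv2.imwrite("pics/w1.png",eyes.grab_frame("wrist"))
cv2.imwrite("pics/t1.png",cv2.resize(eyes.grab_frame("top")[180:330,250:450],None,fx=4,fy=4,interpolation=cv2.INTER_CUBIC))
s=arm.read_state();print(s["eef_pos"])
E
```

```text
time_s: 3.1
eef_pos: [0.4454, 0.1011, 0.0313]
eef_rot: [-0.0, 0.707, 0.707, -0.0]
contact_force: [0.5, 0.4, 0.8]
gripper_width: 0.0168
grip_force: 0.0
[0.44587276 0.10113376 0.03224974]
```

View pics/w1.png

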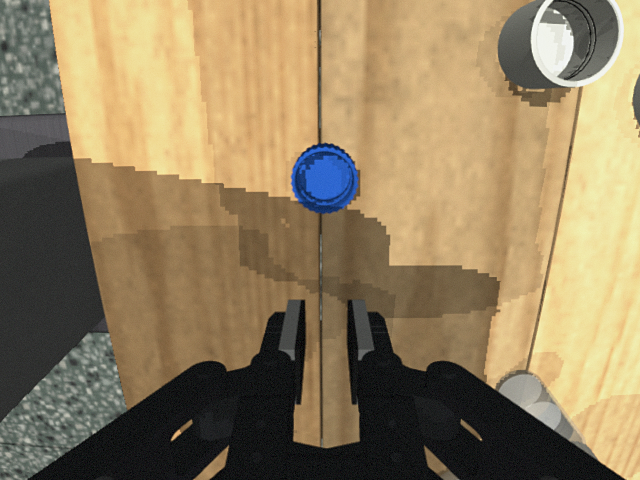

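The cap sits at column 325 and the fingers are centred at about 329, so they line up. I'll lower the fingers and push.

```bash
python3 -m creep '[[0,0,1,0],[0,0,2.1,0],[1,0,2.2,0],[2,0,2.2,0],[2.7,0,2.2,0],[3.4,0,2.2,0],[4.2,0,2.2,0],[5.2,0,2.2,0],[6.4,0,2.2,0],[7.6,0,2.2,0],[8.8,0,2.2,0],[10,0,2.2,0]]'
python3 -m creep '[[1.2,0,0,0],[2.4,0,0,0],[3.6,0,0,0],[4.8,0,0,0],[6,0,0,0],[7.2,0,0,0],[8.4,0,0,0],[9.6,0,0,0],[10.8,0,0,0],[12,0,0,0],[13.2,0,0,0],[14.4,0,0,0]]'
python3 - <<'E'
from h import *
cv2.imwrite("pics/w2.png",eyes.grab_frame("wrist"))
E
```

```text
time_s: 4.7
eef_pos: [0.4454, 0.2019, 0.0092]
eef_rot: [0.0, 0.707, 0.707, -0.0]
contact_force: [0.2, -0.2, 1.2]
gripper_width: 0.0169
grip_force: 0.1
time_s: 6.2
eef_pos: [0.4454, 0.3459, 0.0092]
eef_rot: [0.0, 0.707, 0.707, -0.0]
contact_force: [-0.3, -0.3, -0.4]
gripper_width: 0.0169
grip_force: 0.1
```

View pics/w2.png

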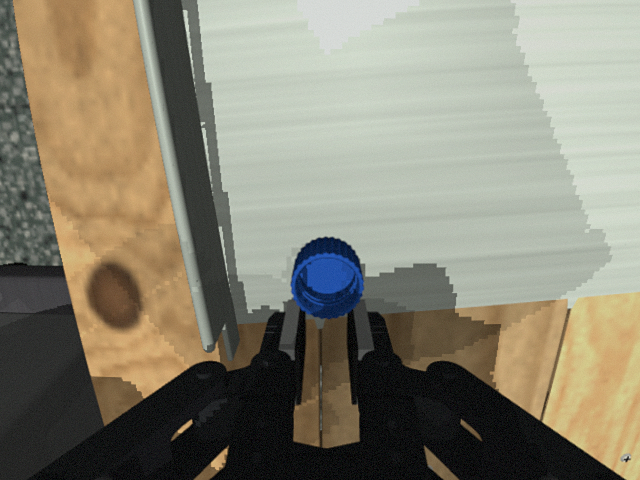

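The small cap is nested between the tips and coming over the lip. I'll continue 5.5 cm, easing away from the side wall, then back off and lift.

```bash
python3 -m creep '[[1,0.3,0,0],[2,0.7,0,0],[3,1.1,0,0],[4,1.4,0,0],[5,1.5,0,0],[5.5,1.5,0,0],[5.5,1.5,0,0],[4.5,1.5,0,0],[3,1.5,0,0],[1,1.5,-3,0],[0,2,-7,0],[-4,4,-9,0]]'
```

```text
time_s: 7.75
eef_pos: [0.4854, 0.3045, 0.1011]
eef_rot: [0.0, 0.707, 0.708, 0.001]
contact_force: [1.0, 0.3, 0.8]
gripper_width: 0.0171
grip_force: 0.0
```

```bash
python3 -m creep '[[-5,1.5,0,0],[-10,3,0,0],[-14,4.5,0,0],[-16,4.7,3,0],[-16,4.7,7,0],[-16,4.7,8.9,0],[-16,4.7,9,0],[-15,4.7,9,0],[-14,4.7,9,0],[-13.2,4.7,9,0],[-12.5,4.7,9,0],[-11.8,4.7,9,0]]' 25
python3 -m creep '[[0.8,0,0,0],[2,0,0,0],[3.2,0,0,0],[4.4,0,0,0],[5.6,0,0,0],[6.8,0,0,0],[8,0,0,0],[9.2,0,0,0],[10.4,0,0,0],[11.6,0,0,0],[12.8,0,0,0],[14,0,0,0]]'
python3 - <<'E'
from h import *
cv2.imwrite("pics/w3.png",eyes.grab_frame("wrist"))
E
```

```text
time_s: 9.25
eef_pos: [0.5324, 0.1877, 0.0094]
eef_rot: [0.0, 0.707, 0.707, 0.0]
contact_force: [-0.6, -0.9, 0.1]
gripper_width: 0.0214
grip_force: 0.1
time_s: 10.75
eef_pos: [0.5324, 0.3279, 0.0093]
eef_rot: [0.0, 0.707, 0.707, -0.0]
contact_force: [-0.0, -1.0, 0.8]
gripper_width: 0.0213
grip_force: 0.2
```

View pics/w3.png

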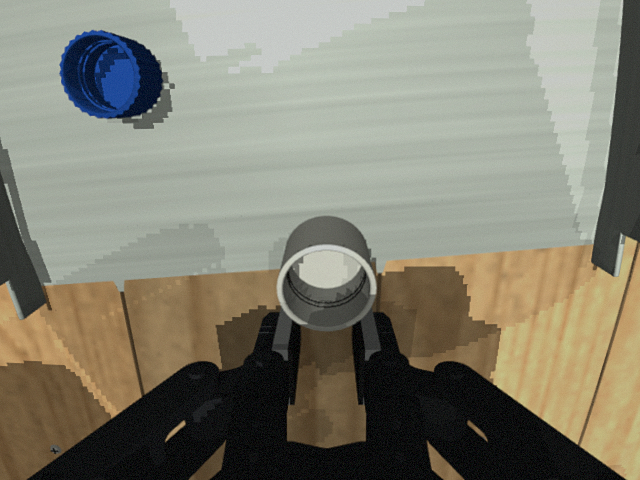

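The blue cap is standing well inside the tray, and the tall cap is nested on the lip. I'll push on 7.5 cm.

```bash
python3 -m creep '[[1.2,0,0,0],[2.4,0,0,0],[3.6,0,0,0],[4.8,0,0,0],[6,0,0,0],[7,0,0,0],[7.5,0,0,0],[7.5,0,0,0],[6.5,0,0,0],[4.5,0,0,0],[2.5,0,-3,0],[0,0,-8,0]]'
python3 -m creep '[[-5,2,-1,0],[-10,4,-1,0],[-15,6.4,-1,0],[-19.5,6.4,0,0],[-20,6.4,4,0],[-20,6.4,7.5,0],[-20,6.4,8,0],[-19,6.4,8,0],[-18,6.4,8,0],[-17.2,6.4,8,0],[-16.5,6.4,8,0],[-15.8,6.4,8,0]]' 28
python3 -m creep '[[0.8,0,0,0],[2,0,0,0],[3.2,0,0,0],[4.4,0,0,0],[5.6,0,0,0],[6.8,0,0,0],[8,0,0,0],[9.2,0,0,0],[10.4,0,0,0],[11.6,0,0,0],[12.8,0,0,0],[14,0,0,0]]'
python3 - <<'E'
from h import *
cv2.imwrite("pics/w4.png",eyes.grab_frame("wrist"))
E
```

```text
time_s: 12.3
eef_pos: [0.5316, 0.3246, 0.0887]
eef_rot: [-0.001, 0.707, 0.707, -0.002]
contact_force: [-0.5, 0.2, 0.2]
gripper_width: 0.0211
grip_force: 0.0
time_s: 13.8
eef_pos: [0.5964, 0.1697, 0.0095]
eef_rot: [0.0, 0.707, 0.707, 0.0]
contact_force: [-0.8, 0.6, 0.0]
gripper_width: 0.0241
grip_force: 0.1
time_s: 15.3
eef_pos: [0.5964, 0.3099, 0.0092]
eef_rot: [0.0, 0.707, 0.707, -0.0]
contact_force: [0.1, -1.0, 0.7]
gripper_width: 0.0239
grip_force: 0.2
```

View pics/w4.png

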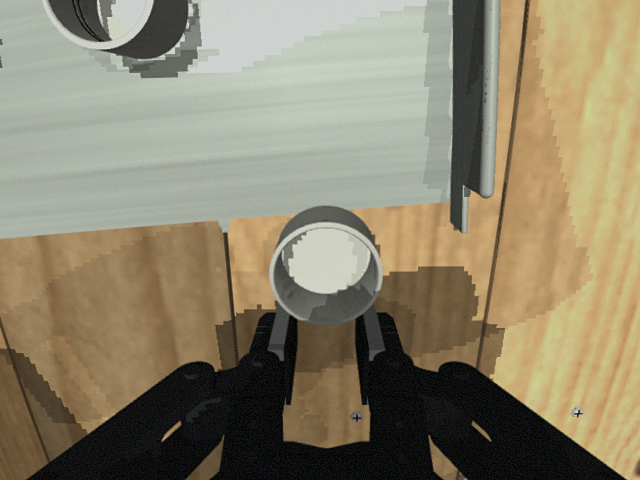

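```bash
python3 -m creep '[[1.2,-0.1,0,0],[2.4,-0.3,0,0],[3.6,-0.5,0,0],[4.8,-0.7,0,0],[6,-0.8,0,0],[7.2,-0.8,0,0],[8,-0.8,0,0],[8,-0.8,0,0],[7,-0.8,0,0],[5,-0.8,0,0],[3,-0.8,-3,0],[0,-0.8,-9,0]]'
python3 -m creep '[[-5,0,-3,0],[-10,-2,-6,0],[-15,-4,-9,0],[-15,-4,-14,0],[-15,-4,-14,0],[-15,-4,-14,0]]'
python3 - <<'E'
from h import *
a=eyes.grab_frame("top")[155:335,155:435]
cv2.imwrite("pics/end.png",cv2.resize(a,None,fx=2.8,fy=2.8,interpolation=cv2.INTER_CUBIC))
print(arm.read_state()["contact_force"])
E
```

```text
time_s: 16.85
eef_pos: [0.5874, 0.3086, 0.0941]
eef_rot: [-0.001, 0.707, 0.707, -0.002]
contact_force: [0.4, -0.7, 1.0]
gripper_width: 0.0239
grip_force: 0.0
time_s: 17.6
eef_pos: [0.5479, 0.1602, 0.2348]
eef_rot: [-0.0, 0.707, 0.707, -0.0]
contact_force: [-0.6, 0.5, 0.5]
gripper_width: 0.024
grip_force: 0.0
[ 1.32478396 -0.52106736 -0.42844759]
```

View pics/end.png

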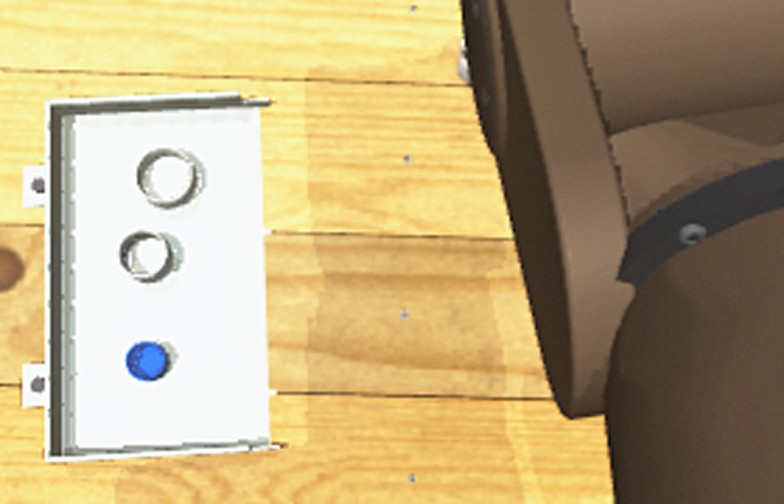

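All three caps stand on the flat tray floor: wide at (169,178), tall at (147,256) and blue at (148,360) in the crop. They are clear of the lip, so I'm handing the job in.

```bash
python3 -c "
from station import arm
print(arm.job_done())"
```

```text
the job is handed in; nothing more can be done
None
```

I pushed all three caps onto the tray's flat floor, past the lip, and handed the job in at about 17.7 s; no pass or fail came back. I never came close to the vials, but the arm hid them in the last picture, so I didn't confirm they hadn't moved.

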